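Draw out and lock open the black-capped vial tray

ROBOT

A 6-joint arm with a two-finger parallel gripper is mounted at the origin on a cart in front of the work surface, level with it; the furniture and walls round the work are solid. World frame = base frame: x ahead of the robot, y to its left, z up, the work surface at z = 0. Lengths are in m, angles in rad, forces in N, time in s.
With the tool pointing down it reaches from about 0.275 to 1 m from the base axis. Payload 8.4 kg.
Tool frame: the origin (TCP) lies where the fingers leave the gripper's body, on its centre line; the fingertips stand 73 mm ahead of it and the grasp point (between the pads) lies 54 mm ahead of it; z points along the fingers, y is the line along which they close (so a half turn about z gives the same grasp; the last joint's range is limited). The gripper opens to 85 mm and grips with 20 to 120 N. Pads are 22 mm wide; open, the fingers measure 114 mm over their backs; the gripper's body (76 mm by 85 mm) begins 54 mm behind the grasp point. The pads swing forward as they close: fully open they stand 13 mm farther back than shut.
Start: joints at [-1.313, 0.353, 1.633, -0, 1.155, -0.002], TCP at [0.161, -0.604, 0.304] pointing down, gripper open.
Joint ranges: [-2.63, 2.63], [-0.92, 2.1], [0.06, 2.66], [-1.3, 4.44], [0, 2.69], [-3.02, 3.02]. Speed limits (rad/s): [2.22, 2.22, 2.79, 3.14, 3.14, 3.14].

INTERFACE

Orientations are given as a unit quaternion [x, y, z, w].
In Python, from plant import robot gives the robot as it stands. The module is installed in compiled form; this text tells all that it offers.
- The arm moves only by the tool arm_command, never from a script. Its argument "plan" is a list of rows, each a list of 5 numbers: the opening, from 0 (shut) to 1 (fully open), then the shift along the tool's x, y, z in mm, then the turn about the tool's z in rad. A call has exactly 10 rows; each row is the pose to reach, as a shift and turn from the pose commanded when the call began, along the tool's axes at that moment; what a row does not reach only later rows make up. A row lasts 1/8 s, in which the tool goes at most 62.5 mm and 10.7 degrees, less where a joint would pass 70% of its speed; a pose out of reach is approached as far as the arm can. A call with a gripper value outside its range is refused whole. The fingers move at their own pace and stop on an object; "squeeze" is the grip in N (left out, the last holds). Time passes only in rows, so rows that repeat a pose let the fingers close, or fill a call up. It gives the time, the measured TCP pose, the force, the opening and the grip force at its end, in the units of the state.
- robot.sense(): the state, without advancing time (a new reading comes with each control period).
- robot.camera(name): name is "scene" or "top"; returns a dict with "frame" (480x640x3 uint8, red, green, blue), "camera_matrix" (3x3 intrinsics, pixels), "origin" and "attitude" of the camera in the world. Camera axes: x right, y down, z forward; pixel columns grow to the right and rows downward; lengths in m; the calibration is good to about 2 mm. A picture is of the moment at which its call begins. There is no depth.
- robot.close_job(): hands the job in; it is judged then, once.
The state is a dict: "clock": time; "q": joint angles; "dq": joint speeds; "joint_efforts": joint torques, N m; "eef_pos": TCP position; "tool_rot": TCP orientation; "force": force on the tool from outside, world axes, zero at the start; "torque": the same for the moment, N m; "gripper_width": finger opening in m; "gripper_force": force on a finger pad.
Only numpy, scipy, OpenCV 4.12 (cv2) and the standard library are available. Lean on these libraries where they do the work, as an engineer would, in place of code of your own. Each camera call takes 0.05 s, during which the arm holds its last target. There are 200 camera calls.

TASK

Make the tray with the black-capped vials ready for loading: push the red tab of its slide lock outward, away from the tray, to its stop, hook a fingertip behind the tray's front lip and draw the tray out along its rails to its stop, then push the red tab back fully home so that the tray is locked open. Leave the tray with the blue-capped vials shut and locked. Nothing has to be picked up: do not move the jar, vial, tin or beaker that stand around.

Things in the scene. Friction and masses are not known exactly. Their poses are not given: they have to be found in the camera images.
- black_unit: fixed vial-tray unit, black-capped vials (and a black clip on its lip) under a clear hood. Origin on the worktop; x to its back, y to its left, z up, mm: base x -100..155, y +-55; cheeks 28 high; hood x -48..102, 70 high; white box behind, 84 high. Tray, shut, in front of the hood: open finger space x -108 (lip) to -48 (hood), y -41..37, floor 18 high
- black_lip (a point): middle of the rear face of the black unit's aluminium tray lip, 40 mm above the worktop; moves with the tray. The lip: upright plate 90 mm wide, 4 thick, top 55 mm high, with a black clip 22 mm wide at mid-top (57 mm high). Axes as the unit's: a finger behind the lip draws the tray out to -x
- black_tab (a point): middle of the upright red tab of the black unit's slide lock, 50 mm above the worktop; moves with the lock. 16 mm wide (x), 4 thick (y), top 64 mm high. Axes as the unit's: push to +y unlocks, -y locks. At the tab's tray side a finger must stay above 36 mm (tray flange, cheek, lock plate); on the outer side too (steel bracket, reaching 30 mm out)
- black_tray (a joint): black unit's tray, m: 0 shut, 0.100 fully out at its stop. Slides along the unit's -x with 1 to 2 N of friction, stays where left. The vials are fixed in it
- black_lock (a joint): black unit's slide lock, m: 0 home (locked), 0.014 fully outward. About 1 N of friction, stays where left. Its 8 mm nose enters a 13 mm notch in the tray's left flange; below 0.009 it bars the tray. One notch serves the shut tray, one the tray fully out; between them the flange keeps the nose out
- blue_unit: fixed vial-tray unit, blue-capped vials (and a blue clip on its lip) under a clear hood. Origin on the worktop; x to its back, y to its left, z up, mm: base x -100..155, y +-55; cheeks 28 high; hood x -48..102, 70 high; white box behind, 84 high. Tray, shut, in front of the hood: open finger space x -108 (lip) to -48 (hood), y -41..37, floor 18 high
- blue_lip (a point): middle of the rear face of the blue unit's aluminium tray lip, 40 mm above the worktop; moves with the tray. The lip: upright plate 90 mm wide, 4 thick, top 55 mm high, with a blue clip 22 mm wide at mid-top (57 mm high). Axes as the unit's: a finger behind the lip draws the tray out to -x
- blue_tab (a point): middle of the upright red tab of the blue unit's slide lock, 50 mm above the worktop; moves with the lock. 16 mm wide (x), 4 thick (y), top 64 mm high. Axes as the unit's: push to +y unlocks, -y locks. At the tab's tray side a finger must stay above 36 mm (tray flange, cheek, lock plate); on the outer side too (steel bracket, reaching 30 mm out)
- blue_tray (a joint): blue unit's tray, m: 0 shut, 0.100 fully out at its stop. Slides along the unit's -x with 1 to 2 N of friction, stays where left. The vials are fixed in it
- blue_lock (a joint): blue unit's slide lock, m: 0 home (locked), 0.014 fully outward. About 1 N of friction, stays where left. Its 8 mm nose enters a 13 mm notch in the tray's left flange; below 0.009 it bars the tray. One notch serves the shut tray, one the tray fully out; between them the flange keeps the nose out
- septa_jar: white jar with a green screw lid, 39 mm across, 47 mm high, standing loose; bystander. Origin: centre of its underside.
- headspace_vial: slim clear vial with a white cap, 23 mm across, 77 mm high, standing loose; bystander. Origin: centre of its underside.
- ferrule_tin: flat white round tin, 55 mm across, 18 mm high, lying loose; bystander. Origin: centre of its underside.
- beaker: small empty clear beaker, 48 mm across, 58 mm high, standing loose; bystander. Origin: centre of its underside.

How it is judged:
By the outcome, as a careful person would: the job done as asked, in the order asked, and still so for the second after the job is handed in, with the robot touching nothing.
It also fails if it takes over 45 s, if anything falls off the work surface, if the arm or the gripper's body presses on something with over 40 N, if the wrist force passes 120 N, or if a joint passes its speed limit or range.

## Working session

There is one attempt and no reset: what is moved stays moved. The work goes in short steps, Python scripts to look and compute and a tool call to move; the robot and the scene stay as the last step left them, time stands still between calls to the robot, and variables do not carry over. Pictures are saved under pics/ and viewed, at most 10 in all, crops included, and the job is handed in when it is done.

Besides the shell and the picture viewer there is one more tool, called by a JSON object that holds its "api" and its "payload". arm_command: Moves the arm, as the interface text tells. Its arguments: {"type":"object","properties":{"plan":{"type":"array"},"squeeze":{"type":"number"}},"required":["plan"]}

```bash
mkdir -p pics; cat > h.py <<'E'
import numpy as np, cv2
from plant import robot
from scipy.spatial.transform import Rotation as R
def cam(n):
    c=robot.camera(n); A=np.array(c["attitude"],float)
    Rm=A if A.shape==(3,3) else R.from_quat(A).as_matrix()
    return c["frame"],np.array(c["camera_matrix"]),np.array(c["origin"]),Rm
def ray(px,K,Rm):
    return Rm@np.linalg.solve(K,[px[0],px[1],1.])
def plane(px,z,K,o,Rm):
    d=ray(px,K,Rm); return o+d*(z-o[2])/d[2]
def proj(P,K,o,Rm):
    p=K@(Rm.T@(np.array(P)-o)); return p[:2]/p[2]
E
python3 - <<'E'
from h import *
for n in("scene","top"):
    f,K,o,Rm=cam(n); cv2.imwrite(f"pics/{n}0.png",f[:,:,::-1]); print(n,K.round(1).tolist(),o.round(3),Rm.round(3).tolist())
    np.savez(f"{n}0.npz",f=f,K=K,o=o,Rm=Rm)
s=robot.sense(); print(s)
E
```

```text
scene [[552.8, 0.0, 326.5], [0.0, 552.8, 240.9], [0.0, 0.0, 1.0]] [-0.126  0.897  0.506] [[-0.779, -0.247, 0.576], [-0.627, 0.293, -0.722], [0.01, -0.924, -0.382]]
top [[547.8, 0.0, 315.3], [0.0, 547.8, 239.7], [0.0, 0.0, 1.0]] [0.34  0.063 1.36 ] [[0.004, -0.991, 0.134], [-1.0, -0.006, -0.014], [0.015, -0.134, -0.991]]
{'clock': 0.1, 'q': array([-1.31338656e+00,  3.53581295e-01,  1.63404903e+00, -3.64133123e-06,
        1.15519944e+00, -2.43272597e-03]), 'dq': array([ 6.93688241e-04, -1.33500933e-03, -7.63691888e-04, -9.83473109e-05,
        7.14598382e-04,  1.45262367e-03]), 'joint_efforts': array([-6.93878610e-04, -6.06359553e+01, -3.42821074e+01, -1.05707559e-04,
        3.84985702e-03,  3.13541960e-06]), 'eef_pos': array([ 0.16047526, -0.60370424,  0.30323979]), 'tool_rot': array([ 9.91571814e-01,  1.29556761e-01, -8.02971744e-05, -6.13325198e-04]), 'force': array([ 0.31009873,  1.12385024, -0.3676613 ]), 'torque': array([-0.04912562, -0.00117201, -0.00570046]), 'gripper_force': 0.0, 'gripper_width': 0.08553192255680425}
```

View pics/scene0.png

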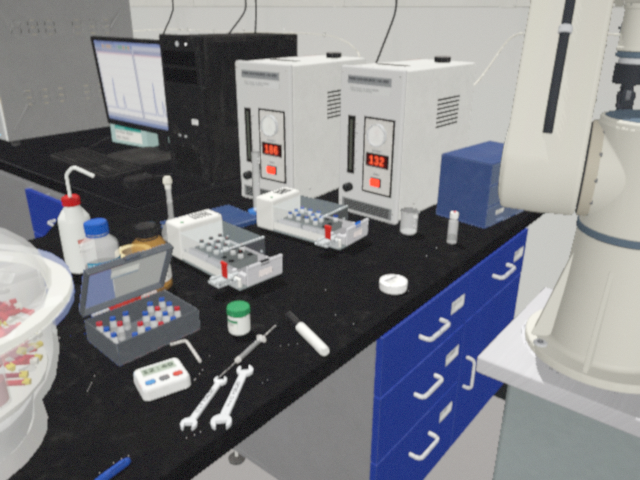

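View pics/top0.png

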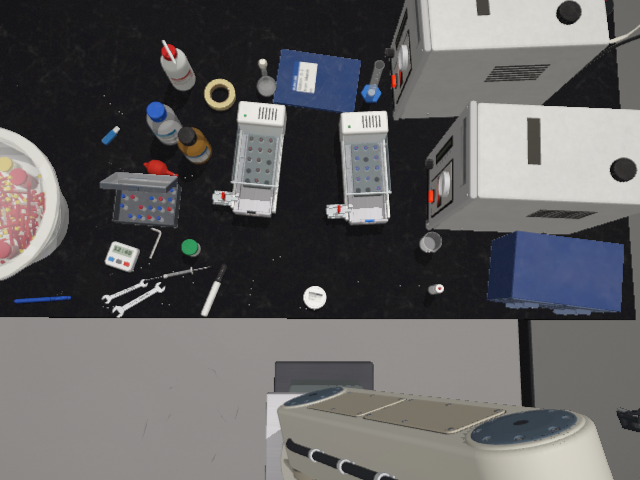

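The scene view shows the black-capped unit at about (220,250), with its red tab at (224,270), and the blue one at (310,220). In the top view the black unit is at about (258,160), tab (223,197), lip at row ~212. The blue unit is at (365,165). The jar is at (191,247) and the tin at (315,297).

```bash
python3 - <<'E'
from h import *
d=np.load("top0.npz");f=d["f"];s=np.load("scene0.npz")
a=cv2.resize(f[95:235,195:295],None,fx=4,fy=4,interpolation=cv2.INTER_CUBIC)
b=cv2.resize(s["f"][195:295,150:290],None,fx=4,fy=4,interpolation=cv2.INTER_CUBIC)[:560]
im=np.zeros((560,800,3),np.uint8);im[:,:400]=a;b=cv2.resize(b,(400,286));im[:286,400:]=b
cv2.imwrite("pics/crop1.png",im[:,:,::-1])
def red(f):
    h=cv2.cvtColor(f,cv2.COLOR_RGB2HSV);return (((h[...,0]<8)|(h[...,0]>172))&(h[...,1]>150)&(h[...,2]>90)).astype(np.uint8)
for n,D,box in(("top",d,(200,180,400,225)),("scene",s,(200,215,350,290))):
    x0,y0,x1,y1=box;m=red(D["f"])[y0:y1,x0:x1]
    k,l,st,c=cv2.connectedComponentsWithStats(m)
    for i in range(1,k):
        if st[i,4]>5:
            p=c[i]+[x0,y0];print(n,p.round(1),st[i]+[x0,y0,0,0,0],plane(p,.05,D["K"],D["o"],D["Rm"]).round(3))
for p in((240,103),(286,103),(233,213),(271,216),(253,160)):print(p,plane(p,.0,d["K"],d["o"],d["Rm"]).round(3),plane(p,.055,d["K"],d["o"],d["Rm"]).round(3))
E
```

```text
top [222.8 195.5] [222 192   3   8  18] [0.625 0.27  0.05 ]
top [338.5 208.8] [338 206   2   7  13] [ 0.594 -0.012  0.05 ]
scene [327.5 230.7] [325 225   6  13  59] [ 0.596 -0.012  0.05 ]
scene [224.  268.7] [221 262   6  15  63] [0.624 0.271 0.05 ]
(240, 103) [0.88 0.24 0.  ] [0.858 0.233 0.055]
(286, 103) [0.881 0.121 0.   ] [0.859 0.119 0.055]
(233, 213) [0.591 0.251 0.   ] [0.581 0.244 0.055]
(271, 216) [0.584 0.156 0.   ] [0.574 0.152 0.055]
(253, 160) [0.729 0.204 0.   ] [0.713 0.198 0.055]
```

View pics/crop1.png

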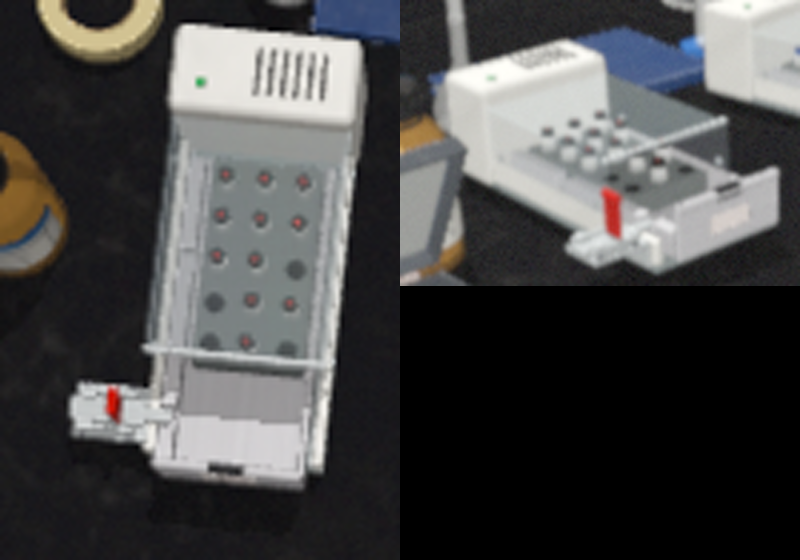

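The crop shows the lip's top edge in the top view running from about (233,210) to (271,215.5). The clip is at about (251,212), the white box's rear edge runs from (239.5,101) to (286,105), and the tab is at (223,196). Next I'll work out yaw and the unit frame from these.

```bash
python3 - <<'E'
from h import *
d=np.load("top0.npz");s=np.load("scene0.npz")
P=lambda p,z,D:plane(p,z,D["K"],D["o"],D["Rm"])
T=lambda a,b:(195+a/4,95+b/4)
S=lambda a,b:(150+(a-400)/2.857,195+b/2.857)
def seg(n,a,b,z,D,ax):
    p,q=P(a,z,D),P(b,z,D);v=q-p
    yaw=np.degrees(np.arctan2(v[1],v[0]))-(0 if ax=='x' else -90)
    print(n,p.round(4)[:2],q.round(4)[:2],"len",np.linalg.norm(v).round(4),"yaw",yaw.round(1))
seg("box back",T(178,25),T(363,40),.084,d,'y')
seg("lip top top",T(152,463),T(304,484),.055,d,'y')
seg("lip top scene",S(677,208),S(777,170),.055,s,'y')
seg("base right",T(325,470),T(350,200),.028,d,'x')
seg("hood left",T(150,350),T(178,140),.07,d,'x')
seg("vials L",T(209,342),T(226,174),.05,d,'x')
seg("vials R",T(288,348),T(303,180),.05,d,'x')
print("clip",P(T(225,469),.057,d),P(S(727,188),.057,s))
# clip by mask in top view
g=cv2.cvtColor(d["f"],cv2.COLOR_RGB2GRAY)[206:218,240:264];print(g)
E
```

```text
box back [0.8512 0.2304] [0.8428 0.1181] len 0.1127 yaw -4.3
lip top top [0.5862 0.2438] [0.5739 0.1519] len 0.0927 yaw -7.6
lip top scene [0.5849 0.2472] [0.5766 0.1588] len 0.0888 yaw -5.3
base right [0.5876 0.1409] [0.7599 0.1275] len 0.1728 yaw -4.4
hood left [0.6525 0.2446] [0.7836 0.2307] len 0.1318 yaw -6.1
vials L [0.6626 0.2115] [0.7689 0.2032] len 0.1067 yaw -4.5
vials R [0.6592 0.1632] [0.7655 0.1556] len 0.1066 yaw -4.1
clip [0.58246689 0.1994739  0.057     ] [0.57886786 0.20608445 0.057     ]
[[206 206 206 205 207 208 207 207 207 207 206 207 206 208 210 209 206 209
  209 210 210 211 211 210]
 [206 206 206 205 207 208 207 208 207 207 207 207 207 208 211 209 206 208
  209 210 210 210 211 210]
 [206 206 205 206 207 207 208 208 207 206 206 207 207 208 210 208 206 209
  209 210 210 211 211 210]
 [193 186 206 206 208 207 207 207 208 207 207 207 207 209 211 208 206 209
  209 210 210 211 210 209]
 [204 201 207 209 201 199 195 158 157 161 181 181 187 209 211 207 207 209
  209 210 210 210 210 209]
 [191 195 200 203 203 205 195  88  77  82 101 101 105 126 127 137 176 194
  192 185 200 196 190 210]
 [137 142 149 158 163 171 163  62  39  42  44  48  49  48  50 101 180 206
  205 204 206 201 196 200]
 [110 110 113 116 122 139 143 128 146  98  90  96  65  64  52  99 169 181
  185 189 192 194 197 201]
 [ 66  77  81  91  93 105 126 126 132 120 106 129 127 131 140 138 147 154
  161 134 137 141 146 155]
 [ 31  35  36  43  44  48  61  63  71  70  62  78  92 104 109 109 113 129
  129 112 109 110 111 113]
 [ 19  22  19  19  18  19  19  21  25  25  22  26  37  45  47  49  51  61
   63  66  63  67  76  79]
 [ 18  19  17  16  22  20  22  21  17  19  19  20  16  17  14  18  19  18
   20  25  24  26  32  35]]
```

Yaw is about -4.6° (mean of the edges) and the unit origin about (0.691, 0.192). The lip middle is at (0.581, 0.201) and the tab at unit (-72, +72). The sizes check against the given values (lip 0.089–0.093, box depth), so I'll move now.

{"api": "arm_command", "payload": {"plan": [[0,41,-43,0,0.034],[0,82,-87,0,0.068],[0,123,-130,0,0.102],[0,164,-174,0,0.136],[0,205,-217,0,0.17],[0,246,-261,0,0.204],[0,287,-304,0,0.238],[0,328,-348,0,0.272],[0,369,-391,0,0.306],[0,410,-435,0,0.34]], "squeeze": 40}}

```text
clock: 1.35
eef_pos: [0.4456, -0.0764, 0.3039]
tool_rot: [0.999, -0.041, 0.0, 0.0]
force: [1.1, -0.7, -0.3]
gripper_width: -0.0002
gripper_force: 0.0
```

{"api": "arm_command", "payload": {"plan": [[0,24,-54,0,0],[0,49,-109,0,0],[0,74,-165,0,0],[0,98,-220,30,0],[0,123,-275,60,0],[0,140,-314,85,0],[0,151,-337,110,0],[0,151,-337,124,0],[0,151,-337,124,0],[0,151,-337,124,0]]}}

```text
clock: 2.6
eef_pos: [0.6226, 0.2446, 0.1809]
tool_rot: [0.999, -0.041, 0.0, -0.0]
force: [0.3, -0.3, -0.5]
gripper_width: -0.0
gripper_force: 0.0
```

```bash
python3 - <<'E'
from h import *
s=robot.sense(); p=s["eef_pos"];print(p,s["tool_rot"])
im=np.zeros((560,800,3),np.uint8)
for i,(n,b) in enumerate((("scene",(160,140,300,300)),("top",(170,100,310,260)))):
    f,K,o,Rm=cam(n);x0,y0,x1,y1=b
    for z in(.073,.086): print(n,z,proj(p-[0,0,z],K,o,Rm))
    im[:457,400*i:400*i+400]=cv2.resize(f[y0:y1,x0:x1],(400,457),interpolation=cv2.INTER_CUBIC)
cv2.imwrite("pics/a2.png",im[:460,:,::-1])
E
```

```text
[0.62259688 0.2445635  0.18087327] [ 9.99177987e-01 -4.05368843e-02  3.29601887e-04 -5.83767213e-05]
scene 0.073 [232.92403714 236.84422146]
scene 0.086 [233.29855977 243.12662961]
top 0.073 [229.99389145 191.16614587]
top 0.086 [230.76451006 192.39050087]
```

View pics/a2.png

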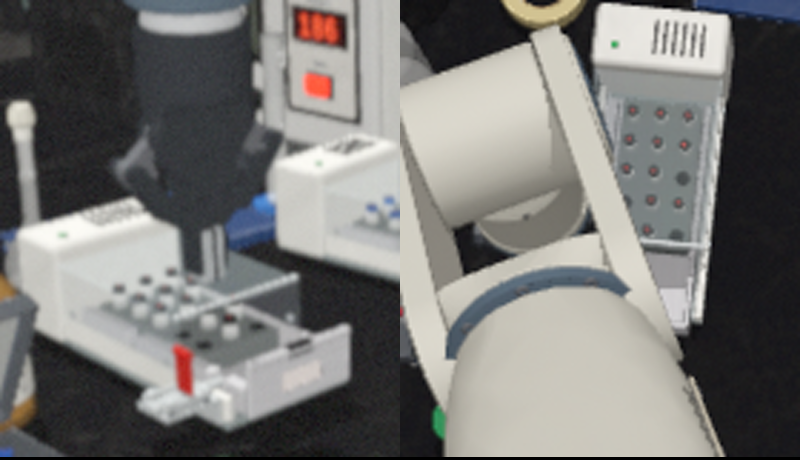

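The shut fingertips show at scene pixel (234,236), which agrees with the 73 mm projection. The pose is above the tray side of the tab, so I'll go down and then push outward.

{"api": "arm_command", "payload": {"plan": [[0,0,0,20,0],[0,0,0,40,0],[0,0,0,54,0],[0,0,0,64,0],[0,0,0,64,0],[0,0,-3,64,0],[0,0,-6,64,0],[0,0,-8,64,0],[0,0,-10,64,0],[0,0,-10,64,0]]}}

```text
clock: 3.95
eef_pos: [0.6234, 0.2557, 0.1161]
tool_rot: [0.999, -0.04, 0.0, -0.0]
force: [-0.5, -0.4, 0.2]
gripper_width: 0.0002
gripper_force: 0.0
```

{"api": "arm_command", "payload": {"plan": [[0,0,-2,0,0],[0,0,-4,0,0],[0,0,-6,0,0],[0,0,-7,0,0],[0,0,-8,0,0],[0,0,-9,0,0],[0,0,-10,0,0],[0,0,-10,0,0],[0,0,-10,0,0],[0,0,-10,0,0]]}}

```text
clock: 5.2
eef_pos: [0.6241, 0.2634, 0.1157]
tool_rot: [0.999, -0.04, -0.0, 0.002]
force: [1.0, -11.5, 3.5]
gripper_width: -0.0002
gripper_force: 6.0
```

```bash
cat >> h.py <<'E'
def tab(n,box):
    f,K,o,Rm=cam(n);x0,y0,x1,y1=box
    h=cv2.cvtColor(f,cv2.COLOR_RGB2HSV);m=(((h[...,0]<8)|(h[...,0]>172))&(h[...,1]>150)&(h[...,2]>90)).astype(np.uint8)[y0:y1,x0:x1]
    k,l,st,c=cv2.connectedComponentsWithStats(m)
    for i in range(1,k):
        if st[i,4]>5:
            p=c[i]+[x0,y0];print(n,p.round(1),st[i,2:],plane(p,.05,K,o,Rm).round(4))
    return f
E
python3 - <<'E'
from h import *
s=robot.sense();print(s["eef_pos"],s["force"])
f=tab("scene",(180,230,300,290)); np.save("f3.npy",f)
E
```

```text
[0.62405575 0.2634083  0.11570988] [  0.98198847 -11.53338941   3.48561087]
scene [219.1 269.9] [ 7 14 66] [0.6265 0.2804 0.05  ]
```

```bash
python3 - <<'E'
import numpy as np,cv2
f=np.load("f3.npy");g=np.load("scene0.npz")["f"]
c=lambda a:cv2.resize(a[235:300,185:265],(400,325),interpolation=cv2.INTER_CUBIC)
cv2.imwrite("pics/a3.png",np.hstack([c(g),c(f)])[:,:,::-1])
E
```

```text
(no output)
```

View pics/a3.png

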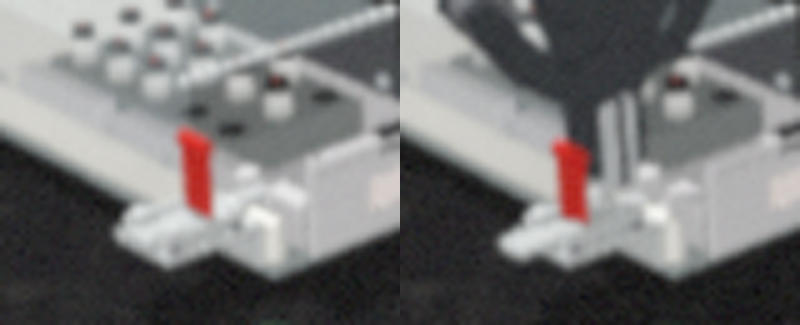

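{"api": "arm_command", "payload": {"plan": [[0,0,-1,0,0],[0,0,-2,0,0],[0,0,-3,0,0],[0,0,-4,0,0],[0,0,-4,0,0],[0,0,-4,0,0],[0,0,-4,0,0],[0,0,-4,0,0],[0,0,-4,0,0],[0,0,-4,0,0]]}}

```text
clock: 6.5
eef_pos: [0.6242, 0.2644, 0.1154]
tool_rot: [0.999, -0.04, -0.001, 0.004]
force: [2.4, -26.8, 6.0]
gripper_width: 0.0
gripper_force: 13.3
```

```bash
python3 - <<'E'
from h import *
s=robot.sense();print(s["eef_pos"],s["force"],s["torque"])
f=tab("scene",(180,230,300,290)); np.save("f4.npy",f)
E
```

```text
[0.6242267  0.26444829 0.11542506] [  2.38664052 -26.77348605   5.97465411] [-4.07958957 -0.34021703 -0.07196456]
scene [219.  269.7] [ 7 15 68] [0.6273 0.2799 0.05  ]
```

{"api": "arm_command", "payload": {"plan": [[0,0,4,0,0],[0,0,9,0,0],[0,0,9,-4,0],[0,0,9,-7,0],[0,0,6,-7,0],[0,0,4,-7,0],[0,0,2,-7,0],[0,0,0,-7,0],[0,0,0,-7,0],[0,0,0,-7,0]]}}

```text
clock: 7.8
eef_pos: [0.6244, 0.265, 0.1227]
tool_rot: [0.999, -0.04, -0.001, 0.004]
force: [2.3, -25.7, 6.4]
gripper_width: -0.0001
gripper_force: 12.8
```

```bash
python3 - <<'E'
from h import *
s=robot.sense();print(s["eef_pos"],s["force"],s["torque"])
f=tab("scene",(180,230,300,290)); np.save("f5.npy",f)
d=np.load("scene0.npz");K,o,Rm=d["K"],d["o"],d["Rm"]
ref=d["f"]; p0=proj([.6245,.2705,.05],K,o,Rm)
for t in(8,9,10,12,14):print(t,(proj(np.array([.6245,.2705,.05])+t*1e-3*np.array([.080,.997,0]),K,o,Rm)-p0).round(2))
def sub(a):  # redness-weighted centroid in window
    a=a.astype(float);w=np.clip(a[...,0]-np.maximum(a[...,1],a[...,2])-40,0,None)
    w[:255]=0;w[285:]=0;w[:,:208]=0;w[:,236:]=0
    yy,xx=np.mgrid[:480,:640];return (w*xx).sum()/w.sum(),(w*yy).sum()/w.sum(),w.sum()
for a in(ref,np.load("f4.npy"),f):print(np.round(sub(a),2))
c=lambda a:cv2.resize(a[240:300,190:260],(400,343),interpolation=cv2.INTER_CUBIC)
cv2.imwrite("pics/a5.png",np.hstack([c(np.load("f4.npy")),c(f)])[:,:,::-1])
E
```

```text
[0.62444539 0.26503635 0.12268905] [  2.31967016 -25.71982383   6.36545058] [-4.02180927 -0.29637488  0.00660626]
scene [218.8 269.8] [ 6 15 62] [0.6273 0.2806 0.05  ]
8 [-3.41  1.28]
9 [-3.84  1.44]
10 [-4.27  1.6 ]
12 [-5.12  1.93]
14 [-5.99  2.25]
[ 223.86  268.33 7259.  ]
[ 218.9   270.09 7141.  ]
[ 218.79  270.07 6880.  ]
```

View pics/a5.png

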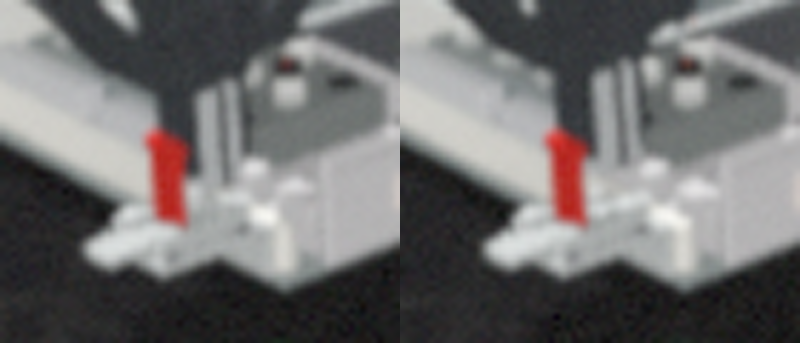

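The picture and subpixel centroid show the tab moved about -5.1 px (~12 mm at ±1 px). It stops hard at the same place at two heights under 26 N, so it is at its outward stop. Next I'll move over to the finger space behind the lip.

{"api": "arm_command", "payload": {"plan": [[0,0,8,0,0],[0,0,10,-15,0],[0,0,14,-38,0],[0,-4,40,-38,0],[0,-8,62,-38,0],[0,-8,72,-30,0],[0,-8,72,-8,0],[0,-8,72,12,0],[0,-8,72,22,0],[0,-8,72,22,0]]}}

```text
clock: 9.1
eef_pos: [0.6102, 0.1982, 0.0996]
tool_rot: [0.999, -0.04, -0.001, 0.0]
force: [-0.7, 0.4, 0.1]
gripper_width: -0.0
gripper_force: 0.0
```

```bash
python3 - <<'E'
from h import *
s=robot.sense();print(s["eef_pos"],s["force"])
f=tab("scene",(180,230,300,290))
c=lambda a:cv2.resize(a[230:300,190:290],(600,420),interpolation=cv2.INTER_CUBIC)
cv2.imwrite("pics/a6.png",c(f)[:,:,::-1])
E
```

```text
[0.61019438 0.19821652 0.09962634] [-0.66554465  0.40920466  0.12069238]
scene [218.7 270.4] [ 6 14 54] [0.6252 0.2825 0.05  ]
```

View pics/a6.png

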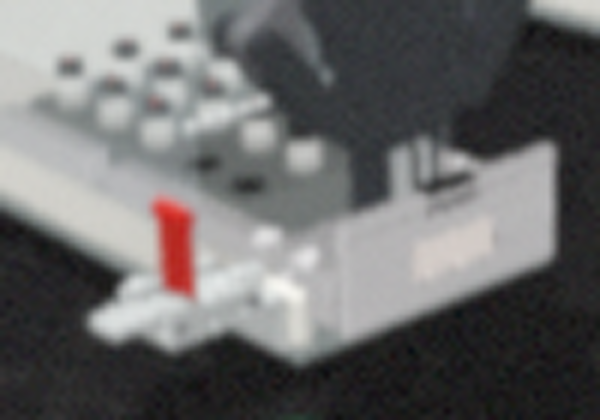

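The fingers are down behind the lip, just left of the clip at (445,185) in the crop. The tab stands outward. Now the test pull.

{"api": "arm_command", "payload": {"plan": [[0,-6,0,0,0],[0,-11,0,0,0],[0,-15,0,0,0],[0,-18,0,0,0],[0,-21,0,0,0],[0,-24,0,0,0],[0,-27,0,0,0],[0,-30,0,0,0],[0,-30,0,0,0],[0,-30,0,0,0]]}}

```text
clock: 10.4
eef_pos: [0.5805, 0.2006, 0.1006]
tool_rot: [0.999, -0.04, -0.0, 0.0]
force: [0.6, -0.7, 0.2]
gripper_width: 0.0004
gripper_force: 0.0
```

{"api": "arm_command", "payload": {"plan": [[0,-10,0,0,0],[0,-22,0,0,0],[0,-34,0,0,0],[0,-46,0,0,0],[0,-56,0,0,0],[0,-65,0,0,0],[0,-72,0,0,0],[0,-77,0,0,0],[0,-80,0,0,0],[0,-80,0,0,0]]}}

```text
clock: 11.65
eef_pos: [0.5009, 0.207, 0.1009]
tool_rot: [0.999, -0.04, -0.0, 0.0]
force: [1.1, 0.8, 1.5]
gripper_width: -0.0001
gripper_force: 0.2
```

{"api": "arm_command", "payload": {"plan": [[0,-2,0,0,0],[0,-4,0,0,0],[0,-6,0,0,0],[0,-7,0,0,0],[0,-8,0,0,0],[0,-9,0,0,0],[0,-10,0,0,0],[0,-10,0,0,0],[0,-10,0,0,0],[0,-10,0,0,0]]}}

```text
clock: 12.9
eef_pos: [0.4994, 0.2077, 0.1018]
tool_rot: [0.999, -0.039, 0.008, -0.001]
force: [36.4, -15.5, -24.4]
gripper_width: -0.0002
gripper_force: 18.6
```

That is a hard stop at 36 N. I'll back off forward, lift, and take a look.

{"api": "arm_command", "payload": {"plan": [[0,6,0,0,0],[0,12,0,0,0],[0,20,0,0,0],[0,24,0,0,0],[0,24,0,-20,0],[0,24,0,-45,0],[0,24,0,-70,0],[0,24,0,-90,0],[0,24,0,-100,0],[0,24,0,-100,0]]}}

```text
clock: 14.15
eef_pos: [0.5152, 0.2061, 0.2012]
tool_rot: [0.999, -0.04, 0.0, -0.0]
force: [0.1, 0.8, 0.1]
gripper_width: 0.0001
gripper_force: 0.0
```

```bash
python3 - <<'E'
from h import *
s=robot.sense();print(s["eef_pos"],s["force"])
f=tab("scene",(180,230,300,300))
c=lambda a:cv2.resize(a[220:320,190:320],(780,600),interpolation=cv2.INTER_CUBIC)
cv2.imwrite("pics/a7.png",c(f)[:,:,::-1])
d=np.load("scene0.npz");K,o,Rm=d["K"],d["o"],d["Rm"]
S=lambda a,b:(190+a/6,220+b/6)
np.save("S.npy",[0])
for v in(95,100): 
  for y in(-45,0,45):
    P=np.array([.691,.192,.055])+(-.112-v/1e3)*np.array([.9968,-.0802,0])+y/1e3*np.array([.0802,.9968,0]);p=proj(P,K,o,Rm);print(v,y,((p-[190,220])*6).round(0))
E
```

```text
[0.51516254 0.20610569 0.20122221] [0.13216413 0.76486382 0.07663356]
scene [218.8 270.5] [ 6 14 55] [0.625  0.2826 0.05  ]
95 -45 [762. 290.]
95 0 [660. 335.]
95 45 [551. 382.]
100 -45 [773. 295.]
100 0 [671. 340.]
100 45 [563. 388.]
```

View pics/a7.png

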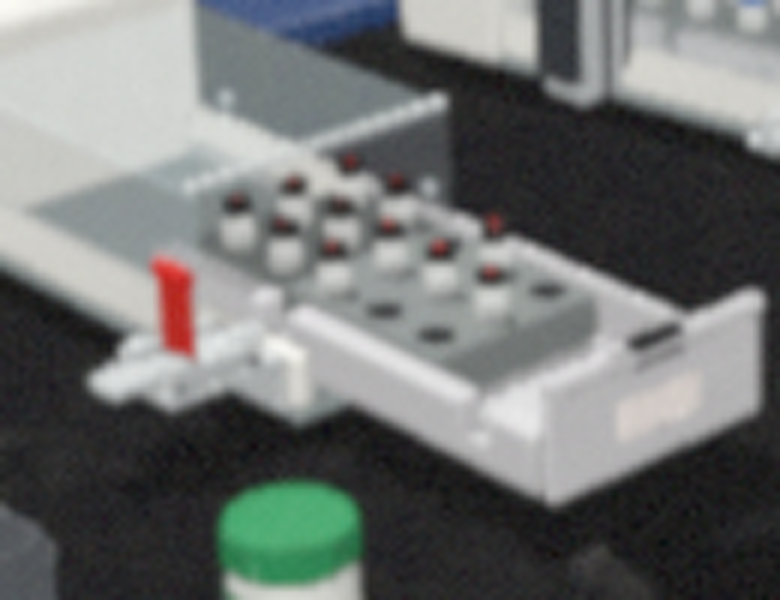

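The tray is fully out: lip corners at (548,390) and (765,295) match a 95–100 mm draw, and the tab is still outward at (175,310). Now to the outer side of the tab.

{"api": "arm_command", "payload": {"plan": [[0,30,-34,0,0],[0,65,-72,0,0],[0,95,-105,0,0],[0,103,-115,0,0],[0,103,-115,15,0],[0,103,-115,40,0],[0,103,-115,62,0],[0,103,-115,76,0],[0,103,-115,82,0],[0,103,-115,82,0]]}}

```text
clock: 15.45
eef_pos: [0.6269, 0.3123, 0.1188]
tool_rot: [0.999, -0.04, -0.0, 0.0]
force: [0.5, 0.2, -0.6]
gripper_width: -0.0003
gripper_force: 0.0
```

{"api": "arm_command", "payload": {"plan": [[0,0,3,0,0],[0,0,6,0,0],[0,0,9,0,0],[0,0,12,0,0],[0,0,14,0,0],[0,0,16,0,0],[0,0,18,0,0],[0,0,20,0,0],[0,0,20,0,0],[0,0,20,0,0]]}}

```text
clock: 16.7
eef_pos: [0.6253, 0.2923, 0.1189]
tool_rot: [0.999, -0.04, -0.0, 0.0]
force: [-0.2, -0.2, -0.2]
gripper_width: -0.0002
gripper_force: 0.0
```

{"api": "arm_command", "payload": {"plan": [[0,0,1,0,0],[0,0,2,0,0],[0,0,3,0,0],[0,0,4,0,0],[0,0,5,0,0],[0,0,6,0,0],[0,0,7,0,0],[0,0,8,0,0],[0,0,8,0,0],[0,0,8,0,0]]}}

```text
clock: 17.95
eef_pos: [0.6247, 0.2844, 0.1189]
tool_rot: [0.999, -0.04, 0.0, 0.0]
force: [-0.2, -0.5, 0.5]
gripper_width: -0.0001
gripper_force: 0.1
```

{"api": "arm_command", "payload": {"plan": [[0,0,1,0,0],[0,0,2,0,0],[0,0,3,0,0],[0,0,4,0,0],[0,0,5,0,0],[0,0,6,0,0],[0,0,6,0,0],[0,0,6,0,0],[0,0,6,0,0],[0,0,6,0,0]]}}

```text
clock: 19.2
eef_pos: [0.6244, 0.2814, 0.1193]
tool_rot: [0.999, -0.04, 0.001, -0.002]
force: [-2.0, 15.9, -2.1]
gripper_width: 0.0
gripper_force: 7.8
```

```bash
python3 - <<'E'
from h import *
s=robot.sense();print(s["eef_pos"],s["force"])
E
```

```text
[0.62436413 0.28138981 0.11925836] [-2.04736073 15.85696316 -2.14763201]
```

{"api": "arm_command", "payload": {"plan": [[0,0,1,0,0],[0,0,2,0,0],[0,0,2,0,0],[0,0,2,0,0],[0,0,-6,0,0],[0,0,-16,0,0],[0,0,-22,0,0],[0,0,-22,-30,0],[0,0,-22,-70,0],[0,0,-22,-100,0]]}}

```text
clock: 20.45
eef_pos: [0.6263, 0.3004, 0.2205]
tool_rot: [0.999, -0.04, 0.0, -0.0]
force: [-0.4, -0.4, 0.0]
gripper_width: -0.0002
gripper_force: 0.0
```

{"api": "arm_command", "payload": {"plan": [[0,-20,0,-40,0],[0,-60,0,-60,0],[0,-110,10,-60,0],[0,-160,40,-60,0],[0,-200,90,-60,0],[0,-220,150,-60,0],[0,-230,210,-60,0],[0,-230,270,-60,0],[0,-230,300,-60,0],[0,-230,300,-60,0]]}}

```text
clock: 21.7
eef_pos: [0.3724, 0.0181, 0.2791]
tool_rot: [0.999, -0.042, 0.0, 0.0]
force: [0.3, 1.0, 0.6]
gripper_width: 0.0001
gripper_force: 0.0
```

```bash
python3 - <<'E'
from h import *
s=robot.sense();print(s["clock"],s["eef_pos"],s["force"])
f=tab("scene",(180,230,350,300)); g=tab("top",(200,180,400,225))
c=lambda a,b:cv2.resize(a[b[1]:b[3],b[0]:b[2]],(400,400),interpolation=cv2.INTER_CUBIC)
cv2.imwrite("pics/a8.png",np.hstack([c(f,(180,190,310,320)),c(g,(190,110,390,310))])[:,:,::-1])
def sub(a):
    a=a.astype(float);w=np.clip(a[...,0]-np.maximum(a[...,1],a[...,2])-40,0,None)
    w[:255]=0;w[285:]=0;w[:,:208]=0;w[:,236:]=0
    yy,xx=np.mgrid[:480,:640];return (w*xx).sum()/w.sum(),(w*yy).sum()/w.sum()
print(sub(np.load("scene0.npz")["f"]),sub(f))
E
```

```text
21.7 [0.37240025 0.01810465 0.2791449 ] [0.3493811  1.03844248 0.63521576]
scene [327.6 233.5] [ 5  9 34] [0.5854 0.0009 0.05  ]
scene [225.  268.1] [ 6 16 62] [0.6239 0.268  0.05  ]
top [223.9 195.5] [ 3  8 18] [0.6248 0.2675 0.05  ]
top [338.5 208.8] [ 2  7 13] [ 0.5937 -0.0116  0.05  ]
(np.float64(223.85507645681224), np.float64(268.3262157321945)) (np.float64(224.8193796321713), np.float64(267.74512764205326))
```

View pics/a8.png

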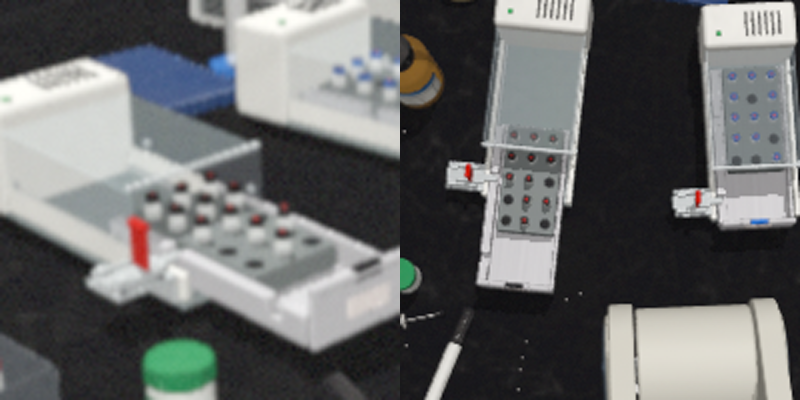

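The tray is out, and the tab is home at (225,268), about 2 mm further in than at the start. That fits the 12 mm it travelled outward. The blue unit is unchanged and the robot is clear of everything, so I'm handing in.

```bash
python3 -c "
from plant import robot
print(robot.close_job())"
```

```text
the job is handed in; nothing more can be done
None
```

The black-capped tray is drawn out to its stop and its red tab is pushed back home to lock it open; the blue unit and the loose items were left alone, and the job was handed in at about 22 s.

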